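# Remix the tipped reagent bottle on the touch mixer

## Task

One of the dropper bottles in the spill tray has tipped over on the drive and its reagent has settled. Pick it up without knocking or shoving the two bottles still standing beside it, turn it upright and set its base in the rubber cup of the touch mixer; then, with the bottle kept upright between the fingers, press it down so that the spring-loaded cup sinks about halfway, 5 of its 10 mm, and never on to its stop, which stalls the mixer. Keep it pressed there steadily for three seconds and finish still holding it pressed: do not let go.

Things in the scene. Friction and masses are not known exactly. Their poses are not given: they have to be found in the camera images.
- fallen_bottle: Brown dropper bottle, 108 mm tall, 50 to 105 g, lying on its side on the tray floor, its cap roughly toward the robot. Origin: centre of its base; its z axis runs along the bottle to the tip of its rubber teat. Round body 44 mm in diameter from z = 0 to 70 mm (grip it here), collar 26 mm across from 70 to 88 mm, teat 14 mm across from 88 to 108 mm. Symmetric about z, rolls if nudged sideways.
- bottle_a: Standing dropper bottle of the same shape and size in the tray, to one side of the tipped one; leave it standing. Origin: centre of its base, z up.
- bottle_b: The other standing dropper bottle of the same shape and size in the tray, on the other side; leave it standing. Origin: centre of its base, z up.
- tray: Fixed grey spill tray, 190 mm along x, 320 mm along y, floor 3 mm thick, lip 10 mm high and 5 mm thick. Origin: centre of its underside; x leads away from the robot, y along the row of bottles. It stands to the left or right of the mixer.
- mixer: Fixed touch mixer (vortex mixer), white housing 150 mm along x by 120 mm along y, 79 mm high, with a sloping control panel on its -x side; on top, 26 mm behind the middle, a round black rubber cup, 70 mm across, its rim 112 mm above the worktop at rest. Origin: centre of its underside, z up.
- cup_floor (a point): Centre of the flat inner floor of the rubber cup, 100 mm above the worktop at rest; it sinks with the cup. The cup is 12 mm deep and about 55 mm wide inside at the floor, flaring to 62 mm at the rim; the bottle's base stands on this floor. z up.
- mixer_head (a joint): How far the spring-loaded cup is pressed down, in m: 0 at rest, 0.010 on its stop. It needs about 3 N to start moving and 0.8 N more for each mm (about 7 N at 5 mm), so the bottle's own weight does not move it; it springs back when let go.
Things that resemble listed ones, but are neither listed nor needed, are in the scene too. Leave any green, orange or turquoise look-alike of the fallen_bottle alone.

How it is judged:
By the outcome, as a careful person would: the job done as asked, in the order asked, and still so for the second after the job is handed in, while the arm keeps its last pose, push and grip.
It also fails if it takes over 48 s, if anything falls off the work surface, if the arm or the gripper's body presses on something with over 40 N, if the wrist force passes 120 N, or if a joint passes its speed limit or range.

## Robot

A 7-joint arm with a two-finger parallel gripper is mounted at the origin on a cart in front of the work surface, level with it; the furniture and walls round the work are solid. World frame = base frame: x ahead of the robot, y to its left, z up, the work surface at z = 0. Lengths are in m, angles in rad, forces in N, time in s.
With the tool pointing down it reaches from about 0.4 to 0.85 m from the base axis. Payload 10.4 kg.
Tool frame: the origin (TCP) lies between the finger pads; the fingertips stand 14 mm ahead of it and the grasp point (between the pads) lies 5 mm behind it; z points along the fingers, y is the direction in which the jaws open and shut (so a half turn about z gives the same grasp; the last joint's range is limited). The gripper opens to 87 mm and grips with 3 to 60 N. Pads are 19 mm wide; open, the fingers measure 117 mm over their backs; the gripper's body (75 mm by 190 mm) begins 51 mm behind the grasp point.
Start: joints at [-1.196, 0.332, -0.065, 1.46, 0.022, 1.35, -0.088], TCP at [0.242, 0.576, 0.237] pointing down, gripper open.
Joint ranges: [-2.6, 2.6], [-0.5, 2.12], [-1.47, 1.34], [0.16, 2.42], [-1.27, 4.41], [0.06, 2.06], [-2.6, 2.6]. Speed limits (rad/s): [2.22, 2.22, 2.79, 2.79, 3.14, 3.14, 3.14].

## Interface

Orientations are given as a unit quaternion [x, y, z, w].
In Python, from bench import readout, camera, calibration, order gives the robot as it stands.
- The arm moves only by the tool apply_moves, never from a script. Its argument "deltas" is a list of rows, each an object with "translation": the shift along the world's x, y, z in m, a list of three; "turn": the turn, a rotation vector about the world's x, y, z in rad, a list of three; "hand": the finger opening in m, from 0 to 0.087. A call has 1 to 5 rows; each row shifts and turns the pose as measured when the row begins; what a row does not reach is not made up. A row lasts 1/10 s, in which the tool goes at most 50 mm and 8.59 degrees, less where a joint would pass 70% of its speed; a pose out of reach is approached as far as the arm can. A call with a gripper value outside its range is refused whole. The fingers move at their own pace and stop on an object; "newtons" is the grip in N (left out, the last holds). Time passes only in rows, so rows that do not move let the fingers close. It gives the time, the measured TCP pose, the force and the opening at its end, in the units of the state.
- readout.read_state(): the state, without advancing time (a new reading comes with each control period).
- camera(name): name is "scene" or "side" or "wrist"; returns the picture (384x512x3 uint8, red, green, blue); there is no depth.
- calibration(name): a dict with "fx", "fy", "cx", "cy" (pixels), "extrinsics" (4x4, takes a point from world to camera coordinates). Camera axes: x right, y down, z forward; pixel columns grow to the right and rows downward; lengths in m; the calibration is good to about 2 mm. A picture is of the moment at which its call begins: read the wrist's pose just before it. calibration takes no time and is no camera call; for the wrist camera it gives the pose at the moment of the call.
- order.close_job(): hands the job in, once; it reports no verdict.
The state is a dict: "time": time; "joint_positions": joint angles; "joint_vel": joint speeds; "joint_torque": joint torques, N m; "ee_pos": TCP position; "eef_rot": TCP orientation; "ft_force": force on the tool from outside, world axes, zero at the start; "torque": the same for the moment, N m; "width": finger opening in m.
Only numpy, scipy, OpenCV 4.12 (cv2) and the standard library are available. Lean on these libraries where they do the work, as an engineer would, in place of code of your own. Each camera call takes 0.05 s, during which the arm holds its last target. There are 200 camera calls.

## Working session

There is one attempt and no reset: what is moved stays moved. The work goes in short steps, Python scripts to look and compute and a tool call to move; the robot and the scene stay as the last step left them, time stands still between calls to the robot, and variables do not carry over. Pictures are saved under pics/ and viewed, about 8 in all and at most 12, crops included, and the job is handed in when it is done.

Besides the shell and the picture viewer there is one more tool, called after "Call:" by a JSON object that holds its "fn" and its "kwargs", one argument or row to a line. apply_moves: Moves the arm, as the interface text tells. Its arguments: {"type":"object","properties":{"deltas":{"type":"array","items":{"type":"object","properties":{"translation":{"type":"array","items":{"type":"number"}},"turn":{"type":"array","items":{"type":"number"}},"hand":{"type":"number"}}}},"newtons":{"type":"number"}},"required":["deltas"]}

```bash
mkdir -p pics
python3 - <<'E'
from bench import readout, camera, calibration
import cv2, numpy as np
s=readout.read_state(); print({k:np.round(v,3).tolist() for k,v in s.items()})
ims=[]
for n in("scene","side"):
    im=camera(n)[:,:,::-1]; cv2.imwrite(f"pics/{n}0.png",im)
    c=calibration(n); print(n,c['fx'],c['fy'],c['cx'],c['cy'],np.round(c['extrinsics'],4).tolist())
E
```

```text
{'time': 0.0, 'joint_positions': [-1.196, 0.333, -0.065, 1.461, 0.022, 1.35, -0.089], 'joint_vel': [0.001, -0.001, 0.0, 0.0, 0.002, -0.0, 0.003], 'joint_torque': [0.001, -62.326, 0.025, -38.99, -0.061, 0.04, 0.0], 'ee_pos': [0.242, 0.576, 0.236], 'eef_rot': [0.198, 0.98, -0.001, -0.0], 'ft_force': [0.132, -0.625, -0.118], 'torque': [-0.031, 0.025, -0.001], 'width': 0.087}
scene 378.20980839186285 378.20980839186285 257.28875097656066 191.46357290134497 [[0.4874, -0.8731, 0.013, -0.3072], [-0.4038, -0.2385, -0.8832, 0.2603], [0.7742, 0.4252, -0.4688, 0.8098], [0.0, 0.0, 0.0, 1.0]]
side 478.88548332666255 478.88548332666255 255.12016242598526 190.1855845377556 [[-0.3373, -0.9413, -0.0162, 0.0977], [-0.6264, 0.2372, -0.7425, 0.3726], [0.7027, -0.2403, -0.6697, 1.5687], [0.0, 0.0, 0.0, 1.0]]
```

View pics/scene0.png

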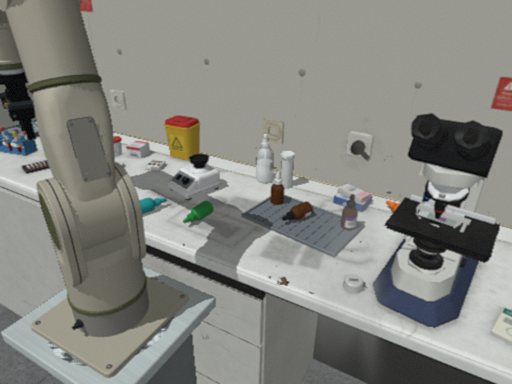

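View pics/side0.png

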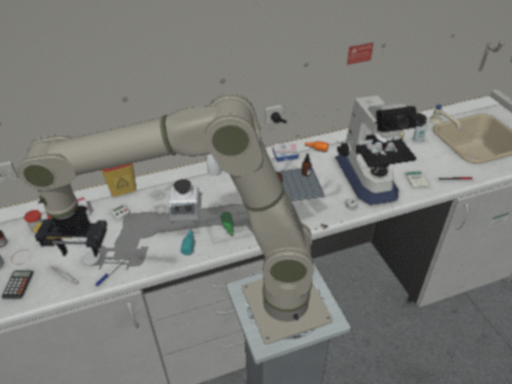

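The scene view shows the mixer near (196,178) with its cup at (200,158). The tray is near (305,220), with bottles standing at (277,190) and (349,215) and the fallen brown one at (298,212), teat to the left. Next is a zoomed crop.

```bash
cat > h.py <<'E'
import numpy as np, cv2
from bench import calibration
def K(c): return np.array([[c['fx'],0,c['cx']],[0,c['fy'],c['cy']],[0,0,1]])
def ray(c,u,v,z):
    E=np.array(c['extrinsics']);R,t=E[:3,:3],E[:3,3]
    d=R.T@np.linalg.inv(K(c))@[u,v,1]; o=-R.T@t
    return o+d*(z-o[2])/d[2]
def proj(c,P):
    E=np.array(c['extrinsics']);p=(E[:3,:3]@np.atleast_2d(P).T).T+E[:3,3]
    q=(K(c)@p.T).T; return q[:,:2]/q[:,2:]
E
python3 - <<'E'
from h import *
im=cv2.imread('pics/scene0.png')[140:260,160:375]
im=cv2.resize(im,None,fx=3.7,fy=3.7,interpolation=cv2.INTER_CUBIC); cv2.imwrite('pics/crop0.png',im)
c=calibration('scene')
for n,u,v,z in [("cup",200,158,.112),("mixer",195,190,0),("a",277,203,.003),("b",349,230,.003),("fall",298,212,.025)]: print(n,ray(c,u,v,z).round(3))
E
```

```text
cup [0.568 0.189 0.112]
mixer [0.541 0.198 0.   ]
a [ 0.599 -0.091  0.003]
b [ 0.563 -0.343  0.003]
fall [ 0.547 -0.187  0.025]
```

View pics/crop0.png

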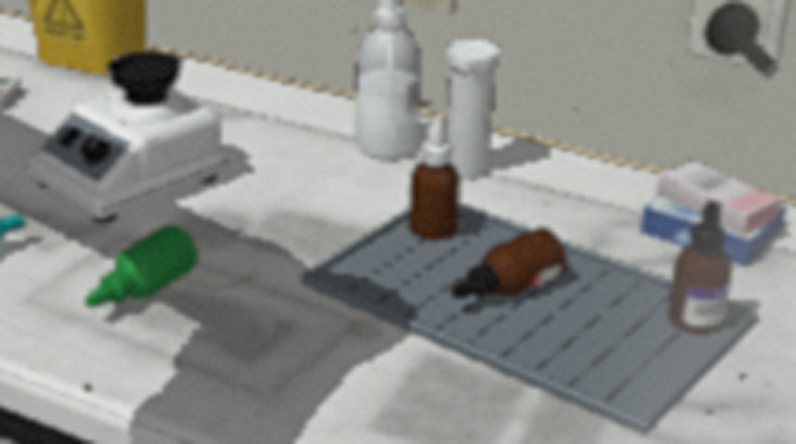

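The crop shows the fallen bottle's teat tip at crop (460,290), full-frame (284,218), and its base centre at crop (547,248). The cap of standing bottle a is about 100 mm to its left. The other bottle is further right, and the mixer cup is at crop (145,68). The cap points toward the robot, so I'll tilt the tool about 45° forward for the grasp. That keeps the 190 mm gripper body clear of the standing bottles and leaves a feasible tool angle once the bottle is upright.

Run:
```python
from h import *
c=calibration('scene')
f=lambda x,y:(160+x/3.7,140+y/3.7)
P=lambda n,x,y,z:print(n,ray(c,*f(x,y),z).round(4))
P("tip",458,290,.025);P("base",548,249,.025);P("coll",487,277,.025)
P("a collar top",437,163,.003+.08);P("a base",434,228,.003);P("b",698,318,.003);P("b tip",711,205,.111)
P("cup rim c",145,65,.112);P("trayL",305,278,.01);P("trayN",645,428,.01);P("trayR",757,315,.01);P("trayF",415,205,.01)
```

```text
tip [ 0.4924 -0.1656  0.025 ]
base [ 0.5886 -0.2026  0.025 ]
coll [ 0.5221 -0.1772  0.025 ]
a collar top [ 0.58  -0.101  0.083]
a base [ 0.6075 -0.0879  0.003 ]
b [ 0.5838 -0.3352  0.003 ]
b tip [ 0.5724 -0.3348  0.111 ]
cup rim c [0.5698 0.1933 0.112 ]
trayL [ 0.4675 -0.0389  0.01  ]
trayN [ 0.4164 -0.3478  0.01  ]
trayR [ 0.6008 -0.377   0.01  ]
trayF [ 0.6254 -0.0595  0.01  ]
```

Call:
{"fn": "apply_moves", "kwargs": {
  "deltas": [
    {"translation": [0.03, -0.03, 0.03], "turn": [0, 0, 0], "hand": 0.087},
    {"translation": [0.035, -0.035, 0.015], "turn": [0, 0, 0], "hand": 0.087},
    {"translation": [0.03, -0.04, 0], "turn": [0, 0, 0], "hand": 0.087},
    {"translation": [0.03, -0.04, 0], "turn": [0, 0, 0], "hand": 0.087},
    {"translation": [0.03, -0.04, 0], "turn": [0, 0, 0], "hand": 0.087}
  ]
}}

```text
time: 0.6
ee_pos: [0.391, 0.3919, 0.278]
eef_rot: [0.19, 0.982, -0.002, -0.002]
ft_force: [1.0, 0.7, -0.3]
width: 0.0868
```

Call:
{"fn": "apply_moves", "kwargs": {
  "deltas": [
    {"translation": [0.01, -0.048, 0], "turn": [0, 0, 0], "hand": 0.08},
    {"translation": [0.01, -0.048, 0], "turn": [0, 0, 0], "hand": 0.08},
    {"translation": [0.01, -0.048, 0], "turn": [0, 0, 0], "hand": 0.08},
    {"translation": [0.01, -0.048, 0], "turn": [0, 0, 0], "hand": 0.08},
    {"translation": [0.01, -0.048, 0], "turn": [0, 0, 0], "hand": 0.08}
  ]
}}

```text
time: 1.1
ee_pos: [0.442, 0.1472, 0.2761]
eef_rot: [0.192, 0.981, -0.003, -0.003]
ft_force: [1.3, 0.4, -0.3]
width: 0.0799
```

Call:
{"fn": "apply_moves", "kwargs": {
  "deltas": [
    {"translation": [0, -0.048, 0], "turn": [-0.04, -0.1, 0], "hand": 0.08},
    {"translation": [0, -0.048, 0], "turn": [-0.052, -0.135, 0], "hand": 0.08},
    {"translation": [0, -0.048, 0], "turn": [-0.052, -0.135, 0], "hand": 0.08},
    {"translation": [0, -0.048, 0], "turn": [-0.052, -0.135, 0], "hand": 0.08},
    {"translation": [0, -0.048, 0], "turn": [-0.052, -0.135, 0], "hand": 0.08}
  ]
}}

```text
time: 1.6
ee_pos: [0.4445, -0.063, 0.27]
eef_rot: [0.187, 0.941, -0.053, 0.278]
ft_force: [-1.2, 1.7, 0.6]
width: 0.0802
```

```bash
cat > look.py <<'E'
import sys
from h import *
from bench import readout,camera
from scipy.spatial.transform import Rotation as Ro
import json
s=readout.read_state(); c=calibration('wrist'); im=camera('wrist')[:,:,::-1]
n=sys.argv[1]; cv2.imwrite(f'pics/{n}.png',im)
c['extrinsics']=np.array(c['extrinsics']).tolist(); json.dump(c,open(f'pics/{n}.json','w'),default=float)
print({k:np.round(s[k],4).tolist() for k in('time','joint_positions','ee_pos','eef_rot','ft_force','width')})
R=Ro.from_quat(s['eef_rot']).as_matrix(); print('tool x,y,z',R.T.round(3).tolist())
E
python3 look.py w1
```

```text
{'time': 1.6, 'joint_positions': [-0.3109, -0.4978, 0.0875, 2.268, 0.4517, 0.9293, 0.7626], 'ee_pos': [0.4445, -0.063, 0.27], 'eef_rot': [0.187, 0.9407, -0.053, 0.2781], 'ft_force': [-1.1884, 1.7186, 0.6311], 'width': 0.0802}
tool x,y,z [[-0.775, 0.322, -0.543], [0.381, 0.924, 0.004], [0.503, -0.204, -0.84]]
```

View pics/w1.png

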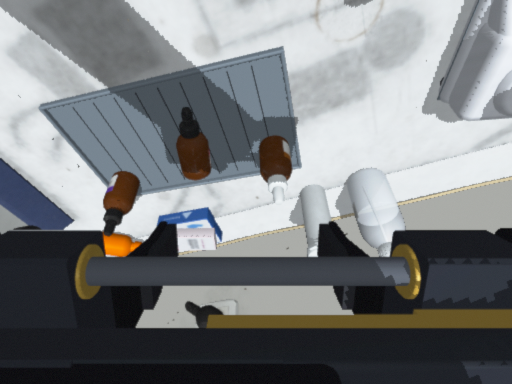

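The wrist view shows the fallen bottle with its teat at (187,112) and base near (197,177). Bottle a is at (275,160) and b at (122,195). I'll fit the bottle silhouette here, and also fit the arm geometry, because joint 2 is at its limit.

```bash
cat > fit.py <<'E'
import sys,json
from h import *
from scipy.optimize import minimize
def sil(c,base,ax,shape):
    ax=ax/np.linalg.norm(ax); u=np.cross(ax,[.3,.2,.9]);u/=np.linalg.norm(u);v=np.cross(ax,u)
    m=np.zeros(shape,np.uint8);th=np.linspace(0,2*np.pi,40)
    for z0,z1,r in((0,.07,.022),(.07,.088,.013),(.088,.108,.007)):
        P=np.vstack([base+z*ax+r*(np.cos(t)*u+np.sin(t)*v) for z in(z0,z1) for t in th])
        q=np.round(cv2.convexHull(proj(c,P).astype(np.float32))*16).astype(np.int32); cv2.fillConvexPoly(m,q,1,cv2.LINE_8,4)
    return m
def fit_lying(im,c,roi,x0):
    x,y,w,h=roi; mask=np.zeros(im.shape[:2],np.uint8)
    b,g,r=[im[:,:,i].astype(int) for i in range(3)]
    M=((r>b+25)&(r<170))|((r+g+b)<130); mask[y:y+h,x:x+w]=M[y:y+h,x:x+w]
    n,l,st,_=cv2.connectedComponentsWithStats(mask); mask=(l==1+np.argmax(st[1:,4])).astype(np.uint8)
    def cost(p):
        m=sil(c,np.array([p[0],p[1],.025]),np.array([np.cos(p[2]),np.sin(p[2]),0]),mask.shape)
        return 1-(m&mask).sum()/max(1,(m|mask).sum())
    best=min((minimize(cost,np.array(x0)+d,method='Nelder-Mead',options=dict(initial_simplex=np.array(x0)+d+np.array([[0,0,0],[.012,0,0],[0,.012,0],[0,0,.15]]))) for d in([0,0,0],[.005,-.005,.05],[-.005,.005,-.05])),key=lambda o:o.fun)
    return best.x,best.fun,mask
if __name__=='__main__':
    n=sys.argv[1];im=cv2.imread(f'pics/{n}.png');c=json.load(open(f'pics/{n}.json'))
    x,f,m=fit_lying(im,c,eval(sys.argv[2]),[.5886,-.2026,np.pi-.367]); print('base',x[:2].round(4),'cap yaw',x[2].round(3),'IoU',1-f,m.sum())
E
python3 fit.py w1 "(160,95,60,95)"
cat > kin.py <<'E'
from h import *
from itertools import product
from scipy.spatial.transform import Rotation as Ro
D=[([-1.196,.333,-.065,1.461,.022,1.35,-.089],[.242,.576,.236],[.198,.98,-.001,0]),
([-0.3109,-0.4978,0.0875,2.268,0.4517,0.9293,0.7626],[0.4445,-0.063,0.27],[0.187,0.9407,-0.053,0.2781])]
if __name__=='__main__':
    from scipy.optimize import least_squares
    res=[]
    for s in product([1,-1],repeat=7):
        if s[1]<0: continue
        def err(c):
            e=[]
            for q,p,Q in D:
                a=np.array(s)*q; R=Ro.from_euler('ZYZYZYZ',[a[0]+c[0],*a[1:6],a[6]+c[1]]) if 0 else Ro.from_euler('Z',a[0]+c[0])*Ro.from_euler('Y',a[1])*Ro.from_euler('Z',a[2])*Ro.from_euler('Y',a[3])*Ro.from_euler('Z',a[4])*Ro.from_euler('Y',a[5])*Ro.from_euler('Z',a[6]+c[1])
                e+=list((Ro.from_quat(Q).inv()*R).as_rotvec())
            return e
        for c0 in product([0,1.57,3.14,-1.57],repeat=2):
            o=least_squares(err,c0); res.append((o.cost,s,o.x.round(3)))
    res.sort(key=lambda r:r[0])
    for r in res[:6]: print(r)
E
python3 kin.py
```

```text
base [ 0.5901 -0.2065] cap yaw 2.73 IoU 0.8184965380811078 1659
(np.float64(3.2163391638980125e-07), (-1, 1, -1, 1, -1, 1, -1), array([-0.   , -4.712]))
(np.float64(3.216339163898079e-07), (-1, 1, -1, 1, -1, 1, -1), array([-0.   , -4.712]))
(np.float64(3.2163391638986573e-07), (-1, 1, -1, 1, -1, 1, -1), array([6.283, 1.571]))
(np.float64(3.2163391638992147e-07), (-1, 1, -1, 1, -1, 1, -1), array([-0.   , -4.712]))
(np.float64(3.216339163900073e-07), (-1, 1, -1, 1, -1, 1, -1), array([-0.   ,  1.571]))
(np.float64(3.216339163900338e-07), (-1, 1, -1, 1, -1, 1, -1), array([-0.   ,  1.571]))
```

```bash
cat > ik.py <<'E'
from kin import *
from scipy.optimize import least_squares
lo=np.array([-2.6,-.5,-1.47,.16,-1.27,.06,-2.6]);hi=np.array([2.6,2.12,1.34,2.42,4.41,2.06,2.6])
def frames(q):
    s=np.array([-1,1,-1,1,-1,1,-1]);R=Ro.identity();o=[]
    for i,a in enumerate(s*np.array(q)):
        if i==6:a+=np.pi/2
        R=R*Ro.from_euler('ZY'[i%2],a);o.append(R)
    return o
def A(q): # columns multiply h,L1,L2,d + x offsets
    o=frames(q);z=[0,0,1];x=[1,0,0]
    return np.stack([z,o[1].apply(z),o[3].apply(z),o[5].apply(z)],1).astype(float), np.stack([o[0].apply(x),o[1].apply(x),o[3].apply(x),o[5].apply(x)],1)
M=np.vstack([A(q)[0] for q,_,_ in D]);b=np.hstack([p for _,p,_ in D])
L,_,rk,_=np.linalg.lstsq(M,b,rcond=None);res=(M@L-b)
def fk(q): return A(q)[0]@L, frames(q)[6]
def ik(p,R,seeds):
    out=None
    for q0 in seeds:
        def e(q):
            P,Q=fk(q);return np.r_[(P-p)*10,(R.inv()*Q).as_rotvec()*3,.003*(q-(lo+hi)/2)]
        o=least_squares(e,np.clip(q0,lo+.02,hi-.02),bounds=(lo+.01,hi-.01));P,Q=fk(o.x)
        er=np.linalg.norm(P-p)+np.linalg.norm((R.inv()*Q).as_rotvec())*.2
        if out is None or er<out[0]: out=(er,o.x)
    return out
def tool(yawcap,phi): # x toward cap side; z fwd-down
    a=np.array([-np.cos(yawcap),-np.sin(yawcap),0]);z=np.sin(phi)*a-np.cos(phi)*np.array([0,0,1])
    y=np.array([-a[1],a[0],0]);x=np.cross(y,z);return Ro.from_matrix(np.stack([x,y,z],1))
E
python3 - <<'E'
from ik import *
print('L',L.round(4),'res',res.round(4))
rng=np.random.default_rng(0);S=[np.array(D[0][0]),np.array(D[1][0])]+[rng.uniform(lo,hi) for _ in range(10)]
yc=2.76
for ph in(20,30,40,45,50,55):
    p=np.array([.543,-.187,.028]);R=tool(yc,np.radians(ph));p=p+.005*R.apply([0,0,1])
    ee,q=ik(p,R,S);print('grasp',ph,ee.round(4),q.round(2))
    e2,q2=ik(p-.12*R.apply([0,0,1]),R,S);print('   hover',e2.round(4),q2.round(2))
    # final: tool pitch phi' = 90-phi below... z axis = cos(ph)*dir - sin(ph) z
    r=[]
    for yw in range(0,360,30):
        Rf=tool(np.radians(yw)+np.pi,np.radians(90-ph));pf=np.array([.57,.19,.15])+.005*Rf.apply([0,0,1])
        # keep jaw sense both ways
        e=min(ik(pf,Rf*Ro.from_euler('z',k),S)[0] for k in(0,np.pi));r.append((yw,round(e,3)))
    print('   final',r)
E
```

```text
Still running in the background as job /tmp/bash_jobs.1000/64061d1de216 (pid 642). You'll get a notice when it ends.
```

```bash
cd /tmp/bash_jobs.1000/64061d1de216; cat stdout stderr; kill -- -$(cat pid); nproc
```

```text
L [0.3064 0.522  0.4661 0.4691] res [-0.0416  0.0152 -0.0082 -0.0023  0.0008  0.0082]
grasp 20 0.0 [ 1.11  0.33 -0.93  2.21  0.71  0.47  0.84]
   hover 0.0 [ 0.08 -0.03  0.22  2.17  0.06  0.65  1.45]
   final [(0, np.float64(0.079)), (30, np.float64(0.105)), (60, np.float64(0.0)), (90, np.float64(0.0)), (120, np.float64(0.0)), (150, np.float64(0.036)), (180, np.float64(0.133)), (210, np.float64(0.145)), (240, np.float64(0.062)), (270, np.float64(0.0)), (300, np.float64(0.0)), (330, np.float64(0.0))]
grasp 30 0.0 [ 0.62  0.18 -0.35  2.39  1.11  0.12  0.4 ]
   hover 0.0 [-0.53 -0.22  0.71  2.4   0.56  0.45  0.94]
   final [(0, np.float64(0.057)), (30, np.float64(0.074)), (60, np.float64(0.0)), (90, np.float64(0.0)), (120, np.float64(0.0)), (150, np.float64(0.009)), (180, np.float64(0.089)), (210, np.float64(0.099)), (240, np.float64(0.031)), (270, np.float64(0.0)), (300, np.float64(0.0)), (330, np.float64(0.0))]
grasp 40 0.0435 [ 0.48  0.19 -0.23  2.41  1.91  0.12 -0.42]
   hover 0.0567 [-0.44 -0.21  0.59  2.41  0.61  0.43  0.86]
   final [(0, np.float64(0.023)), (30, np.float64(0.036)
[... 831 characters left out ...]
64(0.0)), (60, np.float64(0.0)), (90, np.float64(0.0)), (120, np.float64(0.0)), (150, np.float64(0.0)), (180, np.float64(0.0)), (210, np.float64(0.005)), (240, np.float64(0.0)), (270, np.float64(0.0)), (300, np.float64(0.0)), (330, np.float64(0.0))]
grasp 55 0.1148 [ 0.43  0.25 -0.3   2.41  2.11  0.34 -0.73]
   hover 0.1458 [-0.17 -0.14  0.2   2.41  0.8   0.45  0.51]
   final [(0, np.float64(0.0)), (30, np.float64(0.0)), (60, np.float64(0.0)), (90, np.float64(0.0)), (120, np.float64(0.0)), (150, np.float64(0.0)), (180, np.float64(0.0)), (210, np.float64(0.0)), (240, np.float64(0.0)), (270, np.float64(0.0)), (300, np.float64(0.0)), (330, np.float64(0.0))]
4bash: kill: (-642) - No such process
```

```bash
cat > f2.py <<'E'
from fit import *
def body(c,p,shape,r=.022,z0=.003,z1=.073):
    th=np.linspace(0,2*np.pi,40);m=np.zeros(shape,np.uint8)
    P=np.vstack([[p[0]+r*np.cos(t),p[1]+r*np.sin(t),z] for z in(z0,z1) for t in th])
    cv2.fillConvexPoly(m,np.round(cv2.convexHull(proj(c,P).astype(np.float32))*16).astype(np.int32),1,cv2.LINE_8,4);return m
def f(im,c,roi,p0,cond,**k):
    x,y,w,h=roi;b,g,r=[im[:,:,i].astype(int) for i in range(3)];mask=np.zeros(im.shape[:2],np.uint8)
    mask[y:y+h,x:x+w]=cond(r,g,b)[y:y+h,x:x+w]
    n,l,st,_=cv2.connectedComponentsWithStats(mask);mask=(l==1+np.argmax(st[1:,4])).astype(np.uint8)
    co=lambda p:1-(lambda m:(m&mask).sum()/(m|mask).sum())(body(c,p,mask.shape,**k))
    o=minimize(co,p0,method='Nelder-Mead',options=dict(initial_simplex=np.array(p0)+np.array([[0,0],[.01,0],[0,.01]])));return o.x.round(4),round(1-o.fun,3),mask.sum()
br=lambda r,g,b:(r>b+20)&(r<170)
bk=lambda r,g,b:(r+g+b)<150
if __name__=='__main__':
    w=cv2.imread('pics/w1.png');cw=json.load(open('pics/w1.json'));s=cv2.imread('pics/scene0.png');cs=calibration('scene')
    print('a',f(w,cw,(250,130,50,60),[.6,-.09],br),f(s,cs,(265,170,25,36),[.6,-.09],br))
    print('b',f(w,cw,(95,165,50,55),[.58,-.34],br),f(s,cs,(338,205,24,28),[.58,-.34],br))
    print('cup',f(s,cs,(185,150,28,16),[.57,.19],bk,r=.035,z0=.1,z1=.112))
    for im,c,roi in((w,cw,(160,95,60,95)),(s,cs,(280,198,36,26))):
        x,e,m=fit_lying(im,c,roi,[.5886,-.2026,np.pi-.367]);print('fallen',x.round(3),1-e,m.sum())
    d=s[150:250,180:380].copy();w2=w[90:230,80:320].copy()
    mm=sil(cw,np.array([x[0],x[1],.025]),np.array([np.cos(x[2]),np.sin(x[2]),0]),w.shape[:2])[90:230,80:320]
    cs_,_=cv2.findContours(mm,0,1);w2=cv2.resize(w2,None,fx=3,fy=3);cv2.drawContours(w2,[q*3 for q in cs_],-1,(0,255,0),1);cv2.imwrite('pics/ov1.png',w2)
E
timeout 100 python3 f2.py
```

```text
a (array([ 0.6073, -0.088 ]), np.float64(0.614), np.uint64(1058)) (array([ 0.6058, -0.0878]), np.float64(0.581), np.uint64(208))
b (array([ 0.5812, -0.3351]), np.float64(0.646), np.uint64(992)) (array([ 0.6539, -0.3088]), np.float64(0.159), np.uint64(65))
cup (array([0.57, 0.19]), np.float64(0.762), np.uint64(170))
fallen [ 0.59  -0.206  2.73 ] 0.8184965380811078 1659
fallen [ 0.587 -0.195  2.89 ] 0.7002341920374707 299
```

View pics/ov1.png

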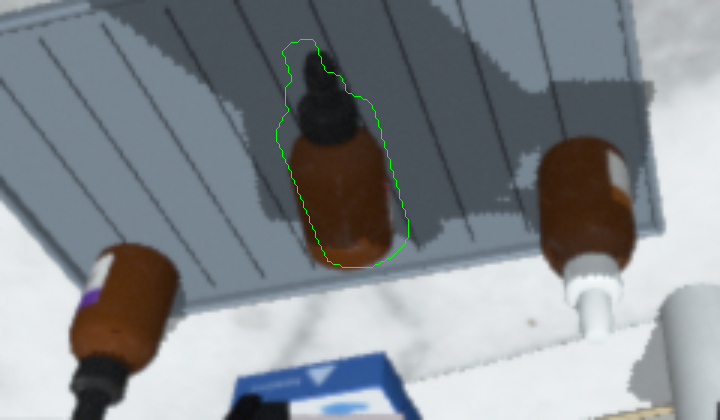

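The overlay shows the lying bottle's real teat at overlay (318,55), its collar at (330,118) and its base end at (352,268). The contour from the scene-image fit is turned too far. I'll use the picked axis points instead.

```bash
timeout 100 python3 - <<'E'
from f2 import *
c=json.load(open('pics/w1.json'))
g=lambda x,y,z:ray(c,80+x/3,90+y/3,z)
t,co,sh,ba=g(318,55,.025),g(330,118,.025),g(338,138,.025),g(352,268,.043)
print(t,co,sh,ba)
for p in(co,sh,ba): d=t-p;print('yaw',np.arctan2(d[1],d[0]).round(3),'len',np.linalg.norm(d[:2]).round(4))
print('a',g(583,135,.003),g(595,270,.073),'b',g(150,245,.003))
E
```

```text
[ 0.48768021 -0.16224859  0.025     ] [ 0.51752352 -0.17403999  0.025     ] [ 0.52851716 -0.17637601  0.025     ] [ 0.58904515 -0.20114362  0.043     ]
yaw 2.765 len 0.0321
yaw 2.809 len 0.0432
yaw 2.775 len 0.1086
a [ 0.58603987 -0.07929304  0.003     ] [ 0.60451287 -0.08442819  0.073     ] b [ 0.56764596 -0.31652132  0.003     ]
```

Call:
{"fn": "apply_moves", "kwargs": {
  "deltas": [
    {"translation": [0.01, -0.026, -0.026], "turn": [0, 0, 0], "hand": 0.084},
    {"translation": [0.01, -0.026, -0.034], "turn": [0, 0, 0], "hand": 0.084},
    {"translation": [0.01, -0.026, -0.034], "turn": [0, 0, 0], "hand": 0.084},
    {"translation": [0.01, -0.02, -0.034], "turn": [0, 0, 0], "hand": 0.084},
    {"translation": [0.006, -0.002, -0.02], "turn": [0, 0, 0], "hand": 0.084}
  ]
}}

```text
time: 2.15
ee_pos: [0.4945, -0.1698, 0.1272]
eef_rot: [0.194, 0.937, -0.051, 0.285]
ft_force: [0.0, 0.8, 0.5]
width: 0.0838
```

```bash
python3 look.py w2
```

```text
{'time': 2.15, 'joint_positions': [-0.2645, -0.1748, 0.4107, 2.3665, 0.5055, 0.4009, 0.9103], 'ee_pos': [0.4945, -0.1698, 0.1272], 'eef_rot': [0.1936, 0.9374, -0.0509, 0.2851], 'ft_force': [0.0198, 0.7709, 0.4524], 'width': 0.0838}
tool x,y,z [[-0.763, 0.334, -0.554], [0.392, 0.92, 0.015], [0.515, -0.206, -0.832]]
```

View pics/w2.png

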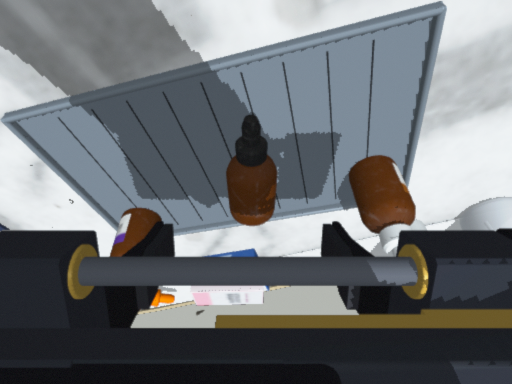

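The fallen bottle is now centred between the fingers, teat at (250,116) and base end at (252,223). The standing bottles lie outside the finger span.

```bash
timeout 100 python3 - <<'E'
from f2 import *
c=json.load(open('pics/w2.json'))
g=lambda x,y,z:ray(c,x,y,z)
t,co,ba=g(250,115,.025),g(251.5,148,.025),g(252.5,223,.043)
print(t,co,ba)
for p in(co,ba): d=t-p;print('yaw',np.arctan2(d[1],d[0]).round(3),'len',np.linalg.norm(d[:2]).round(4))
print('a near',g(377,157,.003))
u=(t-ba)[:2]/np.linalg.norm((t-ba)[:2]);print('grasp z52',ba[:2]+.052*u)
E
```

```text
[ 0.48507302 -0.16265858  0.025     ] [ 0.51426677 -0.17358709  0.025     ] [ 0.58607316 -0.2027294   0.043     ]
yaw 2.783 len 0.0312
yaw 2.764 len 0.1087
a near [ 0.58901481 -0.07972823  0.003     ]
grasp z52 [ 0.53773823 -0.18355299]
```

Call:
{"fn": "apply_moves", "kwargs": {
  "deltas": [
    {"translation": [0.015, -0.005, -0.03], "turn": [-0.014, 0.005, 0.03], "hand": 0.084},
    {"translation": [0.015, -0.005, -0.03], "turn": [0, 0, 0], "hand": 0.084},
    {"translation": [0.012, -0.003, -0.025], "turn": [0, 0, 0], "hand": 0.084},
    {"translation": [0.004, -0.001, -0.012], "turn": [0, 0, 0], "hand": 0.084},
    {"translation": [0, 0, 0], "turn": [0, 0, 0], "hand": 0.084}
  ]
}}

```text
time: 2.7
ee_pos: [0.5476, -0.1776, 0.0301]
eef_rot: [0.173, 0.941, -0.052, 0.286]
ft_force: [0.6, 1.0, 0.1]
width: 0.0841
```

```bash
python3 look.py w3
```

```text
{'time': 2.7, 'joint_positions': [-0.2389, 0.1994, 0.4348, 2.3117, 0.3758, 0.0736, 1.0038], 'ee_pos': [0.5476, -0.1776, 0.0301], 'eef_rot': [0.1729, 0.941, -0.0524, 0.286], 'ft_force': [0.6331, 1.0464, 0.1233], 'width': 0.0841}
tool x,y,z [[-0.777, 0.295, -0.556], [0.355, 0.935, 0.0], [0.52, -0.198, -0.831]]
```

View pics/w3.png

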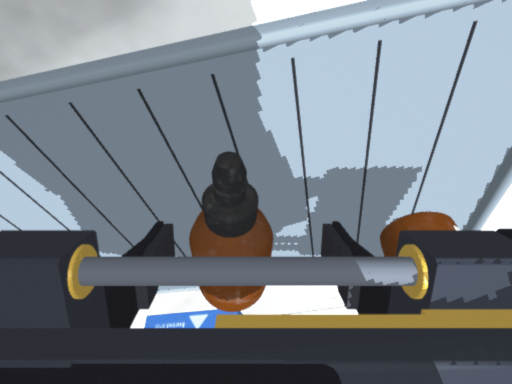

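The bottle's centre is at column 231 and the finger midpoint is at about 247, so the gripper is roughly 8 mm toward bottle a. The TCP reading agrees, so I'll correct that and then lower.

Call:
{"fn": "apply_moves", "kwargs": {
  "deltas": [
    {"translation": [-0.005, -0.007, 0], "turn": [0, 0, 0], "hand": 0.084},
    {"translation": [-0.001, -0.001, -0.004], "turn": [0, 0, 0], "hand": 0.084},
    {"translation": [0, 0, -0.002], "turn": [0, 0, 0], "hand": 0.084}
  ]
}}

```text
time: 3.05
ee_pos: [0.5443, -0.1836, 0.0303]
eef_rot: [0.172, 0.941, -0.052, 0.288]
ft_force: [0.1, -0.1, 0.0]
width: 0.0843
```

Call:
{"fn": "apply_moves", "kwargs": {
  "deltas": [
    {"translation": [0, 0, -0.003], "turn": [0.018, 0.047, 0], "hand": 0.084},
    {"translation": [-0.001, -0.001, -0.004], "turn": [0.01, 0.025, 0], "hand": 0.084},
    {"translation": [0, 0, -0.001], "turn": [0, 0, 0], "hand": 0.084}
  ]
}}

```text
time: 3.35
ee_pos: [0.5455, -0.1829, 0.0281]
eef_rot: [0.171, 0.949, -0.047, 0.261]
ft_force: [-0.1, -0.4, 0.3]
width: 0.0839
```

```bash
python3 look.py w4; timeout 60 python3 - <<'E'
from f2 import *
c=json.load(open('pics/w4.json'))
u=np.array([np.cos(2.77),np.sin(2.77),0])
print(proj(c,np.array([.587,-.202,.025])+np.array([[.108],[.08],[.04]])*u))
E
```

```text
{'time': 3.35, 'joint_positions': [0.0971, 0.1999, 0.1041, 2.2599, 0.3922, 0.1641, 1.0373], 'ee_pos': [0.5455, -0.1829, 0.0281], 'eef_rot': [0.171, 0.9489, -0.0471, 0.2612], 'ft_force': [-0.1093, -0.3731, 0.3012], 'width': 0.0839}
tool x,y,z [[-0.805, 0.3, -0.512], [0.349, 0.937, 0.0], [0.48, -0.179, -0.859]]
[[244.03814517 155.29625464]
 [243.58219555 203.06906638]
 [243.12160001 251.3286613 ]]
```

Call:
{"fn": "apply_moves", "kwargs": {
  "deltas": [
    {"translation": [-0.003, 0.0, -0.004], "turn": [0, 0, 0], "hand": 0.084},
    {"translation": [-0.001, -0.001, -0.002], "turn": [0, 0, 0], "hand": 0.084},
    {"translation": [0, 0, 0], "turn": [0, 0, 0], "hand": 0.06},
    {"translation": [0, 0, 0], "turn": [0, 0, 0], "hand": 0.05},
    {"translation": [0, 0, 0], "turn": [0, 0, 0], "hand": 0.044}
  ],
  "newtons": 25
}}

```text
time: 3.9
ee_pos: [0.5412, -0.1831, 0.0232]
eef_rot: [0.17, 0.948, -0.048, 0.263]
ft_force: [0.8, -0.4, -0.4]
width: 0.0675
```

Call:
{"fn": "apply_moves", "kwargs": {
  "deltas": [
    {"translation": [0, 0, 0], "turn": [0, 0, 0], "hand": 0.035},
    {"translation": [0, 0, 0], "turn": [0, 0, 0], "hand": 0.03},
    {"translation": [0, 0, 0], "turn": [0, 0, 0], "hand": 0.03}
  ],
  "newtons": 30
}}

```text
time: 4.2
ee_pos: [0.5412, -0.183, 0.0231]
eef_rot: [0.17, 0.949, -0.048, 0.263]
ft_force: [-0.4, -0.2, 0.6]
width: 0.0442
```

```bash
python3 look.py w5
```

```text
{'time': 4.2, 'joint_positions': [0.0751, 0.2034, 0.1292, 2.275, 0.4148, 0.1422, 1.0151], 'ee_pos': [0.5412, -0.183, 0.0231], 'eef_rot': [0.17, 0.9485, -0.0476, 0.2628], 'ft_force': [-0.3845, -0.2299, 0.6103], 'width': 0.0442}
tool x,y,z [[-0.804, 0.298, -0.515], [0.348, 0.938, -0.001], [0.482, -0.18, -0.857]]
```

View pics/w5.png

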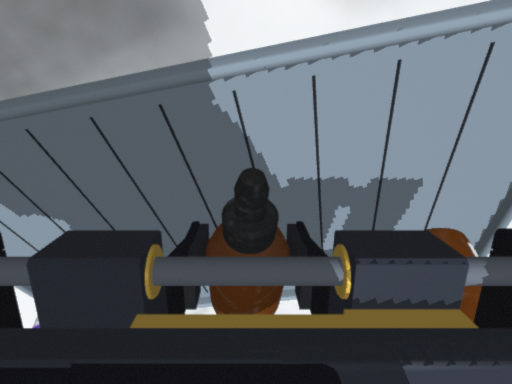

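Gripped at 44.2 mm. I'll lift it and check that the bottle comes along.

Call:
{"fn": "apply_moves", "kwargs": {
  "deltas": [
    {"translation": [0, 0, 0.02], "turn": [0, 0, 0], "hand": 0.03},
    {"translation": [0, 0, 0.035], "turn": [0, 0, 0], "hand": 0.03},
    {"translation": [0, 0, 0.045], "turn": [0, 0, 0], "hand": 0.03},
    {"translation": [0, 0, 0.045], "turn": [0, 0, 0], "hand": 0.03},
    {"translation": [0, 0, 0.04], "turn": [0, 0, 0], "hand": 0.03}
  ],
  "newtons": 30
}}

```text
time: 4.75
ee_pos: [0.5345, -0.1812, 0.2058]
eef_rot: [0.169, 0.951, -0.047, 0.255]
ft_force: [0.7, -0.3, -1.0]
width: 0.0426
```

```bash
python3 look.py w6
cat > ik2.py <<'E'
from ik import *
import kin
E
timeout 200 python3 - <<'E'
import kin,numpy as np
# add observed poses, refit with offsets
kin.D+=[([-0.2645,-0.1748,0.4107,2.3665,0.5055,0.4009,0.9103],[0.4945,-0.1698,0.1272],None),([-0.2389,0.1994,0.4348,2.3117,0.3758,0.0736,1.0038],[0.5476,-0.1776,0.0301],None),([0.0971,0.1999,0.1041,2.2599,0.3922,0.1641,1.0373],[0.5455,-0.1829,0.0281],None),([0.0751,0.2034,0.1292,2.275,0.4148,0.1422,1.0151],[0.5412,-0.183,0.0231],None)]
from bench import readout
s=readout.read_state();kin.D.append((s['joint_positions'],s['ee_pos'],None))
import ik
M=np.vstack([np.hstack(ik.A(q)) for q,_,_ in kin.D]);b=np.hstack([p for _,p,_ in kin.D])
L,_,rk,sv=np.linalg.lstsq(M,b,rcond=None);print(L.round(4),rk,sv.round(3),(M@L-b).std())
E
```

```text
{'time': 4.75, 'joint_positions': [0.2192, -0.1153, -0.0204, 2.119, 0.1334, 0.6233, 1.3285], 'ee_pos': [0.5345, -0.1812, 0.2058], 'eef_rot': [0.1695, 0.9508, -0.047, 0.2549], 'ft_force': [0.6657, -0.2657, -0.9588], 'width': 0.0426}
tool x,y,z [[-0.813, 0.298, -0.501], [0.346, 0.938, -0.003], [0.469, -0.176, -0.866]]
[0.4182 0.5324 0.5299 0.468  0.0243 0.0178 0.089  0.0934] 8 [5.185 5.153 1.082 0.823 0.529 0.507 0.314 0.287] 0.012839430706825264
```

```bash
cat > plan.py <<'E'
import kin,ik,numpy as np
from kin import Ro
from scipy.optimize import least_squares
L8=np.array([0.4182,0.5324,0.5299,0.468,0.0243,0.0178,0.089,0.0934])
q0=np.array([0.2192,-0.1153,-0.0204,2.119,0.1334,0.6233,1.3285])
p0=np.array([.5345,-.1812,.2058]);off=p0-np.hstack(ik.A(q0))@L8
def solve(p,R,q):
    def e(x):
        f=ik.frames(x);return np.r_[(np.hstack(ik.A(x))@L8+off-p)*10,(R.inv()*f[6]).as_rotvec()*3,.02*(x-q)]
    o=least_squares(e,np.clip(q,ik.lo+.011,ik.hi-.011),bounds=(ik.lo+.01,ik.hi-.01),max_nfev=15)
    return o.x,np.linalg.norm(e(o.x)[:6])
R0=ik.frames(q0)[6];R5=Ro.from_quat([.17,.9485,-.0476,.2628])
bt=R5.inv().apply([np.cos(2.77),np.sin(2.77),0])
Rup=Ro.from_rotvec(np.cross([np.cos(2.77),np.sin(2.77),0],[0,0,1])*np.pi/2)*R0  # upright, tool inward
if __name__=='__main__':
    print('b in tool',bt.round(3),'offset',off.round(3))
    for psi in range(-180,180,30):
        Rf=Ro.from_euler('z',np.radians(psi))*Rup
        t=Rf.apply([0,0,1]); rv=(Rf*R0.inv()).as_rotvec();q=q0;E=[]
        for k in np.linspace(0,1,9)[1:]:
            p=p0+k*(np.array([.57,.19,.22])-p0)+np.array([0,0,.08*np.sin(np.pi*k)])
            q,e=solve(p,Ro.from_rotvec(rv*k)*R0,q);E.append(round(e,2))
        q,e=solve(np.array([.57,.19,.15]),Rf,q)
        print(psi,'t',t.round(2),'ang',round(np.degrees(np.linalg.norm(rv))),E,'down',round(e,2),q.round(2))
E
timeout 250 python3 plan.py
python3 - <<'E'
import cv2,numpy as np
for n in('w5','w6'):
    im=cv2.imread(f'pics/{n}.png').astype(int).sum(2)
    sub=im[120:250,225:285]<110;r=np.where(sub.sum(1)>=4)[0]+120
    print(n,'top',r[:1],[(y,np.where(sub[y-120])[0].mean().round(1)+225,sub[y-120].sum()) for y in r[::8]])
E
```

```text
b in tool [ 0.857  0.017 -0.515] offset [-0.019 -0.021  0.01 ]
-180 t [ 0.8  -0.32 -0.5 ] ang 180 [np.float64(0.0), np.float64(0.0), np.float64(0.0), np.float64(0.0), np.float64(0.01), np.float64(0.19), np.float64(0.66), np.float64(1.16)] down 1.16 [ 1.09 -0.49 -1.46  2.37 -1.25  0.07 -1.11]
-150 t [ 0.86  0.12 -0.5 ] ang 159 [np.float64(0.0), np.float64(0.0), np.float64(0.0), np.float64(0.0), np.float64(0.0), np.float64(0.0), np.float64(0.06), np.float64(0.25)] down 0.55 [ 0.95 -0.49 -1.46  2.33 -0.66  0.07 -1.48]
-120 t [ 0.68  0.54 -0.5 ] ang 139 [np.float64(0.0), np.float64(0.0), np.float64(0.0), np.float64(0.0), np.float64(0.0), np.float64(0.0), np.float64(0.02), np.float64(0.08)] down 0.25 [ 1.41  0.97 -1.35  2.26 -0.06  0.07 -0.31]
-90 t [ 0.32  0.8  -0.5 ] ang 120 [np.float64(0.0), np.float64(0.0), np.float64(0.0), np.float64(0.0), np.float64(0.0), np.float64(0.0), np.float64(0.0), np.float64(0.0)] down 0.0 [ 0.54  0.68 -0.12  2.03 -1.23  1.07  1.08]
-60 t [-0.12  0.86 -0.5 ] ang 104 [np.float64(0.0), np.float64(0.0), np.float64(0.0), np.float64(0.0), np.float64(0.0), np.floa
[... 2095 characters left out ...]
3), np.float64(250.0), np.int64(50)), (np.int64(241), np.float64(248.5), np.int64(48)), (np.int64(249), np.float64(249.0), np.int64(33))]
w6 top [169] [(np.int64(169), np.float64(250.5), np.int64(4)), (np.int64(177), np.float64(251.5), np.int64(24)), (np.int64(185), np.float64(251.0), np.int64(31)), (np.int64(193), np.float64(251.0), np.int64(33)), (np.int64(201), np.float64(249.0), np.int64(37)), (np.int64(209), np.float64(249.5), np.int64(50)), (np.int64(217), np.float64(250.5), np.int64(52)), (np.int64(225), np.float64(250.0), np.int64(51)), (np.int64(233), np.float64(252.5), np.int64(56)), (np.int64(241), np.float64(251.5), np.int64(53)), (np.int64(249), np.float64(250.8), np.int64(37))]
```

Run:
```python
from plan import *
Rf=Ro.from_euler('z',np.radians(-60))*Rup
rv=(Rf*R0.inv()).as_rotvec();print(rv.round(4),(rv/14).round(4))
```

```text
[ 1.2727  1.02   -0.8155] [ 0.0909  0.0729 -0.0582]
```

Call:
{"fn": "apply_moves", "kwargs": {
  "deltas": [
    {"translation": [0, 0, 0.04], "turn": [0, 0, 0], "hand": 0.03},
    {"translation": [0, 0, 0.03], "turn": [0, 0, 0], "hand": 0.03}
  ],
  "newtons": 30
}}

```text
time: 5.0
ee_pos: [0.536, -0.1818, 0.2841]
eef_rot: [0.17, 0.95, -0.047, 0.258]
ft_force: [1.0, -0.0, 1.1]
width: 0.0427
```

Call:
{"fn": "apply_moves", "kwargs": {
  "deltas": [
    {"translation": [0.0025, 0.02, 0.005], "turn": [0.06, 0.048, -0.038], "hand": 0.03},
    {"translation": [0.0025, 0.0265, 0], "turn": [0.091, 0.073, -0.058], "hand": 0.03},
    {"translation": [0.0025, 0.0265, 0], "turn": [0.091, 0.073, -0.058], "hand": 0.03},
    {"translation": [0.0025, 0.0265, 0], "turn": [0.091, 0.073, -0.058], "hand": 0.03},
    {"translation": [0.0025, 0.0265, 0], "turn": [0.091, 0.073, -0.058], "hand": 0.03}
  ]
}}

```text
time: 5.5
ee_pos: [0.5481, -0.0541, 0.2954]
eef_rot: [0.341, 0.934, 0.093, 0.042]
ft_force: [0.1, -0.1, -1.4]
width: 0.0427
```

Call:
{"fn": "apply_moves", "kwargs": {
  "deltas": [
    {"translation": [0.0025, 0.0265, 0], "turn": [0.091, 0.073, -0.058], "hand": 0.03},
    {"translation": [0.0025, 0.0265, 0], "turn": [0.091, 0.073, -0.058], "hand": 0.03},
    {"translation": [0.0025, 0.0265, 0], "turn": [0.091, 0.073, -0.058], "hand": 0.03},
    {"translation": [0.0025, 0.0265, 0], "turn": [0.091, 0.073, -0.058], "hand": 0.03},
    {"translation": [0.0025, 0.0265, 0], "turn": [0.091, 0.073, -0.058], "hand": 0.03}
  ]
}}

```text
time: 6.0
ee_pos: [0.5628, 0.0835, 0.2947]
eef_rot: [0.488, 0.817, 0.234, -0.2]
ft_force: [-0.8, -0.4, -1.1]
width: 0.0423
```

```bash
cat > st.py <<'E'
from bench import readout
from plan import Ro,bt
import numpy as np,sys
s=readout.read_state();R=Ro.from_quat(s['eef_rot']);b=R.apply(bt)
print({k:np.round(s[k],4).tolist() for k in('time','joint_positions','ee_pos','eef_rot','ft_force','width')})
print('bottle axis',b.round(3),'t',R.apply([0,0,1]).round(3),'jaw',R.apply([0,1,0]).round(3),'fix turn to upright',np.cross(b,[0,0,1]).round(3), 'base (52mm)',(s['ee_pos']-.005*R.apply([0,0,1])-.052*b).round(4))
E
python3 st.py
```

```text
{'time': 6.0, 'joint_positions': [0.1655, 0.295, -0.0693, 1.5199, -0.5805, 1.5233, 0.6793], 'ee_pos': [0.5628, 0.0835, 0.2947], 'eef_rot': [0.4875, 0.8172, 0.2337, -0.1998], 'ft_force': [-0.7892, -0.3855, -1.0855], 'width': 0.0423}
bottle axis [-0.316  0.313  0.896] t [-0.099  0.577 -0.811] jaw [0.89  0.415 0.187] fix turn to upright [ 0.313  0.316 -0.   ] base (52mm) [0.5797 0.0644 0.2521]
```

Call:
{"fn": "apply_moves", "kwargs": {
  "deltas": [
    {"translation": [0, 0.025, 0], "turn": [0.08, 0.081, 0], "hand": 0.03},
    {"translation": [0, 0.025, 0], "turn": [0.08, 0.081, 0], "hand": 0.03},
    {"translation": [0, 0.025, 0], "turn": [0.08, 0.081, 0], "hand": 0.03},
    {"translation": [0, 0.02, 0], "turn": [0.08, 0.081, 0], "hand": 0.03},
    {"translation": [0, 0, 0], "turn": [0, 0, 0], "hand": 0.03}
  ]
}}

```text
time: 6.5
ee_pos: [0.5633, 0.1819, 0.2897]
eef_rot: [0.483, 0.719, 0.278, -0.414]
ft_force: [0.2, -0.9, -2.3]
width: 0.0427
```

```bash
python3 st.py
python3 - <<'E'
from bench import camera
import cv2
a=camera('scene')[:,:,::-1];cv2.imwrite('pics/s1.png',a)
b=camera('side')[:,:,::-1];cv2.imwrite('pics/d1.png',b)
w=camera('wrist')[:,:,::-1];cv2.imwrite('pics/w7.png',w)
z=lambda im,x,y,ww,h:cv2.resize(im[y:y+h,x:x+ww],(400,300),interpolation=cv2.INTER_CUBIC)
top=cv2.hconcat([z(a,140,90,120,90),z(b,130,140,100,75)]);bot=cv2.hconcat([z(w,0,0,512,384),z(a,240,160,140,105)])
cv2.imwrite('pics/m1.png',cv2.vconcat([top,bot]))
E
```

```text
{'time': 6.5, 'joint_positions': [0.161, 0.5305, -0.1358, 1.4298, -0.8565, 1.6969, 0.5365], 'ee_pos': [0.5633, 0.1819, 0.2897], 'eef_rot': [0.4835, 0.7193, 0.2784, -0.414], 'ft_force': [0.1553, -0.9028, -2.3126], 'width': 0.0427}
bottle axis [ 0.021 -0.007  1.   ] t [-0.326  0.801 -0.502] jaw [0.926 0.377 0.   ] fix turn to upright [-0.007 -0.021  0.   ] base (52mm) [0.5639 0.1782 0.2403]
```

View pics/m1.png

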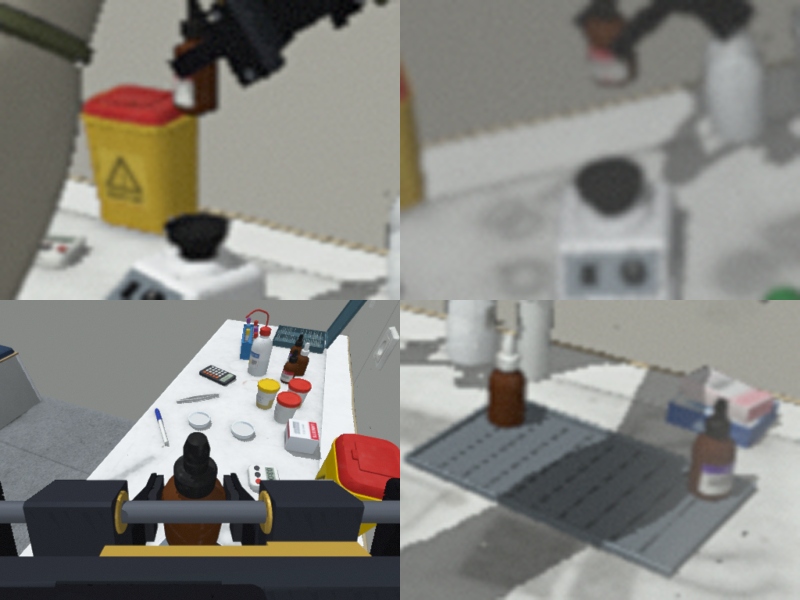

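The montage shows the bottle upright in the fingers above the mixer, with its base at scene-crop (195,112). The cup rim is at scene-crop (199,229) and side-crop (610,180). Both standing bottles are still upright. I'll locate the cup and bottle numerically from both views.

```bash
cat > cup.py <<'E'
from h import *
from scipy.optimize import least_squares
th=np.linspace(0,2*np.pi,180)
def ext(c,x,y,z,r):
    q=proj(c,np.stack([x+r*np.cos(th),y+r*np.sin(th),z+0*th],1));return np.array([(q[:,0].min()+q[:,0].max())/2,q[:,1].min(),np.ptp(q[:,0]),q[:,1].max()])
if __name__=='__main__':
    obs={}
    for n,f,(x,y,w,h) in(('scene','s1',(185,150,30,20)),('side','d1',(165,172,35,28))):
        im=cv2.imread(f'pics/{f}.png')[y:y+h,x:x+w].astype(int).sum(2).astype(np.float32)
        m=(cv2.resize(im,None,fx=4,fy=4,interpolation=cv2.INTER_CUBIC)<220).astype(np.uint8)
        k,l,st,_=cv2.connectedComponentsWithStats(m);i=1+np.argmax(st[1:,4]);s=st[i]
        obs[n]=(x+(s[0]+s[2]/2)/4-.5,y+s[1]/4-.5);c=calibration(n)
        o=least_squares(lambda p:ext(c,*p,.112,.035)[:2]-obs[n],[.57,.19])
        print(n,obs[n],'width',s[2]/4,'pred',ext(c,*o.x,.112,.035)[2].round(1),'cup',o.x.round(4))
    o=least_squares(lambda p:np.r_[[ext(calibration(n),*p,.112,.035)[:2]-obs[n] for n in obs]].ravel(),[.57,.19]);print('joint',o.x.round(4),o.fun.round(2))
    B=np.array([.5639,.1782,.2403])
    for n in obs: print(n,'bottle base pred center,top,width,bottom',ext(calibration(n),*B,.022).round(1))
    a=cv2.imread('pics/s1.png').astype(int);print('scene col199 rows R,G,B',[(r,*a[r,199,::-1]) for r in range(112,128)])
    print('scene row 112 cols',[(cc,a[112,cc].sum()) for cc in range(188,209)])
    a=cv2.imread('pics/d1.png').astype(int);print('side col 182',[(r,a[r,182].sum()) for r in range(150,166)]);print('row 156',[(cc,a[156,cc].sum()) for cc in range(172,192)])
E
python3 cup.py
```

```text
scene (np.float64(198.25), np.float64(153.0)) width 19.0 pred 20.8 cup [0.5729 0.1994]
side (np.float64(181.75), np.float64(179.5)) width 15.5 pred 18.3 cup [0.5666 0.199 ]
joint [0.5697 0.1981] [-0.27  0.37  0.04 -0.54]
scene bottle base pred center,top,width,bottom [199.5 119.9  13.9 124.2]
side bottle base pred center,top,width,bottom [183.3 154.8  12.  162.2]
scene col199 rows R,G,B [(112, np.int64(54), np.int64(29), np.int64(18)), (113, np.int64(54), np.int64(30), np.int64(13)), (114, np.int64(52), np.int64(28), np.int64(10)), (115, np.int64(54), np.int64(30), np.int64(15)), (116, np.int64(51), np.int64(26), np.int64(6)), (117, np.int64(55), np.int64(34), np.int64(22)), (118, np.int64(52), np.int64(28), np.int64(13)), (119, np.int64(51), np.int64(27), np.int64(9)), (120, np.int64(59), np.int64(33), np.int64(17)), (121, np.int64(59), np.int64(35), np.int64(17)), (122, np.int64(55), np.int64(26), np.int64(9)), (123, np.int64(51), np.int64(28), np.int64(16)), (124, np.int64(69), np.int64(60), np.int64(47)), (125, np.int64(121), np.int64(113), np.int64(93)), (126, np.int64(131), np.
[... 666 characters left out ...]
64(299)), (155, np.int64(351)), (156, np.int64(383)), (157, np.int64(406)), (158, np.int64(415)), (159, np.int64(386)), (160, np.int64(315)), (161, np.int64(313)), (162, np.int64(353)), (163, np.int64(376)), (164, np.int64(378)), (165, np.int64(400))]
row 156 [(172, np.int64(380)), (173, np.int64(373)), (174, np.int64(379)), (175, np.int64(375)), (176, np.int64(368)), (177, np.int64(369)), (178, np.int64(368)), (179, np.int64(376)), (180, np.int64(376)), (181, np.int64(379)), (182, np.int64(383)), (183, np.int64(386)), (184, np.int64(378)), (185, np.int64(346)), (186, np.int64(288)), (187, np.int64(217)), (188, np.int64(206)), (189, np.int64(285)), (190, np.int64(352)), (191, np.int64(380))]
```

```bash
for t in 280 330; do sed "s/<220/<$t/" cup.py > cup2.py; python3 cup2.py | head -3; done
```

```text
scene (np.float64(198.0), np.float64(149.5)) width 20.0 pred 20.4 cup [0.5988 0.22  ]
side (np.float64(181.875), np.float64(179.0)) width 17.25 pred 18.2 cup [0.5693 0.1978]
joint [0.5763 0.2012] [ 0.42  3.08 -1.27 -0.88]
scene (np.float64(197.25), np.float64(149.5)) width 22.0 pred 20.4 cup [0.5975 0.2222]
side (np.float64(182.125), np.float64(178.75)) width 18.25 pred 18.2 cup [0.5705 0.1966]
joint [0.5749 0.2017] [ 0.81  3.19 -1.55 -0.39]
```

Call:
{"fn": "apply_moves", "kwargs": {
  "deltas": [
    {"translation": [0.004, 0.009, -0.02], "turn": [-0.007, -0.021, 0], "hand": 0.03},
    {"translation": [0.003, 0.009, -0.03], "turn": [0, 0, 0], "hand": 0.03},
    {"translation": [0, 0, -0.03], "turn": [0, 0, 0], "hand": 0.03},
    {"translation": [0, 0, -0.02], "turn": [0, 0, 0], "hand": 0.03},
    {"translation": [0, 0, 0], "turn": [0, 0, 0], "hand": 0.03}
  ]
}}

```text
time: 7.15
ee_pos: [0.5745, 0.1933, 0.1966]
eef_rot: [0.482, 0.733, 0.285, -0.387]
ft_force: [-0.3, -0.2, -0.2]
width: 0.0424
```

```bash
python3 st.py
python3 - <<'E'
from bench import camera
import cv2
z=lambda im,x,y,ww,h:cv2.resize(im[y:y+h,x:x+ww],(400,600),interpolation=cv2.INTER_CUBIC)
a=camera('scene')[:,:,::-1];cv2.imwrite('pics/s2.png',a);b=camera('side')[:,:,::-1];cv2.imwrite('pics/d2.png',b)
cv2.imwrite('pics/m2.png',cv2.hconcat([z(a,180,120,40,60),z(b,162,145,40,60)]))
E
```

```text
{'time': 7.15, 'joint_positions': [0.1393, 0.607, -0.135, 1.4959, -0.8307, 1.5417, 0.6678], 'ee_pos': [0.5745, 0.1933, 0.1966], 'eef_rot': [0.4823, 0.7326, 0.2846, -0.3869], 'ft_force': [-0.2991, -0.2133, -0.2094], 'width': 0.0424}
bottle axis [-0.036  0.016  0.999] t [-0.292  0.79  -0.539] jaw [0.927 0.373 0.044] fix turn to upright [ 0.016  0.036 -0.   ] base (52mm) [0.5778 0.1885 0.1473]
```

View pics/m2.png

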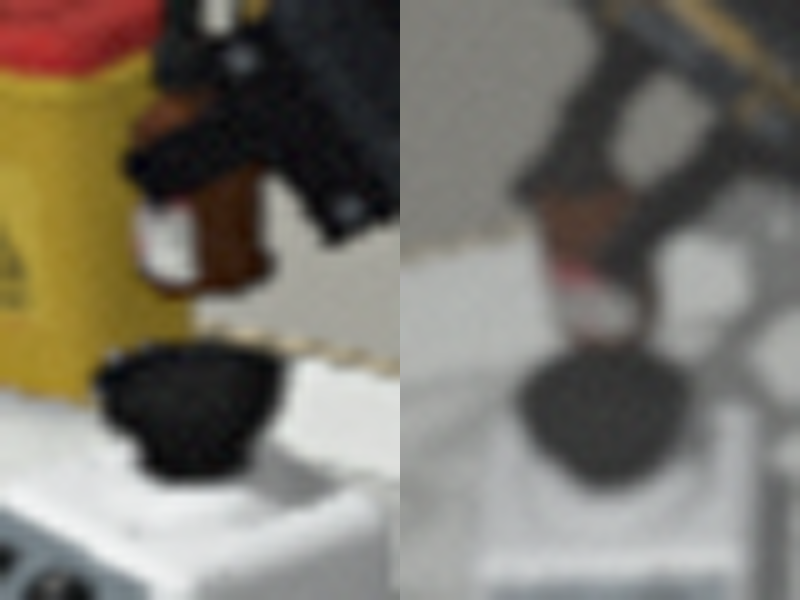

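The scene crop shows the cup rim centred at crop column 190 and the bottle base about 15 px (roughly 5 mm) to its right. In the side crop they are aligned at about 203–204. The bottle also leans slightly.

Run:
```python
from cup import *
cs,cd=calibration('scene'),calibration('side')
print('cup scene',ray(cs,198.7,156.5,.112).round(4),'side',ray(cd,182.1,184.2,.112).round(4))
o=least_squares(lambda p:np.r_[proj(cs,[*p,.112])[0]-[198.7,156.5],proj(cd,[*p,.112])[0]-[182.1,184.2]],[.57,.19]);print(o.x.round(4),o.fun.round(2))
B=[.5778,.1885,.1473];print('base pred scene',ext(cs,*B,.022).round(1),'side',ext(cd,*B,.022).round(1))
for p in([.57,.19],[.57,.198],[.575,.195]): print(p,'scene',ext(cs,*p,.112,.035).round(1),'side',ext(cd,*p,.112,.035).round(1))
```

```text
cup scene [0.5765 0.2003 0.112 ] side [0.5732 0.1961 0.112 ]
[0.5734 0.1972] [ 0.2   0.48 -0.29  0.03]
base pred scene [201.1 145.   13.2 149.8] side [182.7 172.4  11.6 179.8]
[0.57, 0.19] scene [200.  153.8  20.9 161.9] side [183.8 178.4  18.2 190.4]
[0.57, 0.198] scene [198.1 153.3  20.9 161.4] side [181.8 178.9  18.2 190.9]
[0.575, 0.195] scene [199.7 153.1  20.8 161.1] side [182.3 178.   18.2 189.9]
```

Call:
{"fn": "apply_moves", "kwargs": {
  "deltas": [
    {"translation": [-0.003, 0.004, 0], "turn": [0.016, 0.036, 0], "hand": 0.03},
    {"translation": [0, 0.004, 0], "turn": [0, 0, 0], "hand": 0.03},
    {"translation": [0, 0, 0], "turn": [0, 0, 0], "hand": 0.03}
  ]
}}

```text
time: 7.55
ee_pos: [0.5738, 0.2018, 0.2034]
eef_rot: [0.483, 0.724, 0.284, -0.402]
ft_force: [0.6, -0.1, -0.0]
width: 0.0424
```

```bash
python3 st.py
```

```text
{'time': 7.55, 'joint_positions': [0.1356, 0.6164, -0.1417, 1.4842, -0.8472, 1.5609, 0.6411], 'ee_pos': [0.5738, 0.2018, 0.2034], 'eef_rot': [0.4833, 0.7237, 0.2842, -0.4023], 'ft_force': [0.5737, -0.1121, -0.0083], 'width': 0.0424}
bottle axis [-0.006 -0.002  1.   ] t [-0.308  0.8   -0.515] jaw [0.928 0.371 0.023] fix turn to upright [-0.002  0.006  0.   ] base (52mm) [0.5756 0.1979 0.1539]
```

Call:
{"fn": "apply_moves", "kwargs": {
  "deltas": [
    {"translation": [-0.002, -0.001, -0.01], "turn": [-0.008, 0.022, 0], "hand": 0.03},
    {"translation": [0, 0, -0.015], "turn": [0, 0, 0], "hand": 0.03},
    {"translation": [0, 0, -0.01], "turn": [0, 0, 0], "hand": 0.03},
    {"translation": [0, 0, 0], "turn": [0, 0, 0], "hand": 0.03}
  ],
  "newtons": 35
}}

```text
time: 7.95
ee_pos: [0.5716, 0.2006, 0.1653]
eef_rot: [0.488, 0.72, 0.275, -0.408]
ft_force: [0.6, 0.9, -0.9]
width: 0.0427
```

```bash
sed -i 's/^R=Ro/R=Ro/; s/^s=readout/bt=np.array([.857,0,-.515])\ns=readout/' st.py; python3 st.py
```

```text
{'time': 7.95, 'joint_positions': [0.131, 0.6645, -0.1366, 1.4962, -0.8365, 1.5324, 0.6655], 'ee_pos': [0.5716, 0.2006, 0.1653], 'eef_rot': [0.4884, 0.7204, 0.2752, -0.4084], 'ft_force': [0.5807, 0.9197, -0.9016], 'width': 0.0427}
bottle axis [0.002 0.001 1.   ] t [-0.32   0.795 -0.515] jaw [ 0.928  0.372 -0.002] fix turn to upright [ 0.001 -0.002  0.   ] base (52mm) [0.5731 0.1966 0.1159]
```

Call:
{"fn": "apply_moves", "kwargs": {
  "deltas": [
    {"translation": [0, 0, -0.005], "turn": [0, 0, 0], "hand": 0.03},
    {"translation": [0, 0, -0.003], "turn": [0, 0, 0], "hand": 0.03},
    {"translation": [0, 0, 0], "turn": [0, 0, 0], "hand": 0.03}
  ]
}}

```text
time: 8.25
ee_pos: [0.5714, 0.2006, 0.1561]
eef_rot: [0.489, 0.72, 0.275, -0.409]
ft_force: [0.8, 0.4, -0.8]
width: 0.0424
```

Call:
{"fn": "apply_moves", "kwargs": {
  "deltas": [
    {"translation": [0, 0, -0.002], "turn": [0, 0, 0], "hand": 0.03},
    {"translation": [0, 0, 0], "turn": [0, 0, 0], "hand": 0.03}
  ]
}}

```text
time: 8.45
ee_pos: [0.5716, 0.2006, 0.1542]
eef_rot: [0.488, 0.72, 0.275, -0.409]
ft_force: [-0.0, 0.0, -1.8]
width: 0.0427
```

Call:
{"fn": "apply_moves", "kwargs": {
  "deltas": [
    {"translation": [0, 0, -0.002], "turn": [0, 0, 0], "hand": 0.03},
    {"translation": [0, 0, 0], "turn": [0, 0, 0], "hand": 0.03}
  ]
}}

```text
time: 8.65
ee_pos: [0.5718, 0.2006, 0.1525]
eef_rot: [0.488, 0.72, 0.275, -0.408]
ft_force: [0.1, 0.6, -1.7]
width: 0.0427
```

Call:
{"fn": "apply_moves", "kwargs": {
  "deltas": [
    {"translation": [0, 0, -0.001], "turn": [0, 0, 0], "hand": 0.03},
    {"translation": [0, 0, 0], "turn": [0, 0, 0], "hand": 0.03}
  ]
}}

```text
time: 8.85
ee_pos: [0.572, 0.2007, 0.152]
eef_rot: [0.488, 0.72, 0.276, -0.408]
ft_force: [-1.0, 0.0, -0.5]
width: 0.0426
```

Call:
{"fn": "apply_moves", "kwargs": {
  "deltas": [
    {"translation": [0, 0, -0.001], "turn": [0, 0, 0], "hand": 0.03},
    {"translation": [0, 0, 0], "turn": [0, 0, 0], "hand": 0.03}
  ]
}}

```text
time: 9.05
ee_pos: [0.572, 0.2008, 0.1517]
eef_rot: [0.488, 0.72, 0.276, -0.408]
ft_force: [-1.3, -1.6, 2.2]
width: 0.0428
```

Call:
{"fn": "apply_moves", "kwargs": {
  "deltas": [
    {"translation": [0, 0, -0.001], "turn": [0, 0, 0], "hand": 0.03},
    {"translation": [0, 0, 0], "turn": [0, 0, 0], "hand": 0.03}
  ]
}}

```text
time: 9.25
ee_pos: [0.5719, 0.2008, 0.1512]
eef_rot: [0.488, 0.72, 0.276, -0.409]
ft_force: [-1.1, -0.1, 2.7]
width: 0.0425
```

Call:
{"fn": "apply_moves", "kwargs": {
  "deltas": [
    {"translation": [0, 0, -0.001], "turn": [0, 0, 0], "hand": 0.03},
    {"translation": [0, 0, 0], "turn": [0, 0, 0], "hand": 0.03}
  ]
}}

```text
time: 9.45
ee_pos: [0.5719, 0.2008, 0.1504]
eef_rot: [0.487, 0.721, 0.276, -0.409]
ft_force: [-1.0, -1.5, 4.1]
width: 0.0424
```

Call:
{"fn": "apply_moves", "kwargs": {
  "deltas": [
    {"translation": [0, 0, -0.001], "turn": [0, 0, 0], "hand": 0.03},
    {"translation": [0, 0, -0.001], "turn": [0, 0, 0], "hand": 0.03},
    {"translation": [0, 0, 0], "turn": [0, 0, 0], "hand": 0.03}
  ]
}}

```text
time: 9.75
ee_pos: [0.5719, 0.2009, 0.1488]
eef_rot: [0.487, 0.721, 0.277, -0.409]
ft_force: [-1.3, -2.7, 5.3]
width: 0.0426
```

Call:
{"fn": "apply_moves", "kwargs": {
  "deltas": [
    {"translation": [0, 0, -0.001], "turn": [0, 0, 0], "hand": 0.03},
    {"translation": [0, 0, 0], "turn": [0, 0, 0], "hand": 0.03}
  ]
}}

```text
time: 9.95
ee_pos: [0.5719, 0.2009, 0.1481]
eef_rot: [0.487, 0.721, 0.277, -0.409]
ft_force: [-1.6, -1.4, 4.8]
width: 0.0425
```

```bash
python3 st.py
cat > av.py <<'E'
from bench import readout,camera
import numpy as np,cv2,sys
F=[];Z=[]
for i in range(8):
    camera('side' if i%2 else 'scene');s=readout.read_state();F.append(s['ft_force']);Z.append(s['ee_pos'])
print('mean F',np.mean(F,0).round(2),'sd',np.std(F,0).round(2),'pos',np.mean(Z,0).round(5),s['time'])
E
python3 av.py
```

```text
{'time': 9.95, 'joint_positions': [0.1317, 0.6883, -0.1372, 1.5009, -0.8363, 1.5152, 0.6898], 'ee_pos': [0.5719, 0.2009, 0.1481], 'eef_rot': [0.4869, 0.7205, 0.2767, -0.4089], 'ft_force': [-1.6359, -1.4171, 4.8163], 'width': 0.0425}
bottle axis [ 0.001 -0.003  1.   ] t [-0.32   0.797 -0.512] jaw [0.928 0.373 0.001] fix turn to upright [-0.003 -0.001  0.   ] base (52mm) [0.5735 0.1971 0.0987]
mean F [-1.8  -1.98  5.13] sd [0.42 0.41 0.48] pos [0.57191 0.20089 0.14819] 10.35
```

Call:
{"fn": "apply_moves", "kwargs": {
  "deltas": [
    {"translation": [0, 0, -0.001], "turn": [0, 0, 0], "hand": 0.03},
    {"translation": [0, 0, -0.001], "turn": [0, 0, 0], "hand": 0.03},
    {"translation": [0, 0, 0], "turn": [0, 0, 0], "hand": 0.03}
  ]
}}

```text
time: 10.65
ee_pos: [0.5719, 0.2009, 0.1471]
eef_rot: [0.486, 0.721, 0.277, -0.409]
ft_force: [-2.5, -1.9, 5.7]
width: 0.0427
```

```bash
python3 av.py
python3 - <<'E'
from bench import camera
import cv2
z=lambda im,x,y,ww,h:cv2.resize(im[y:y+h,x:x+ww],(400,500),interpolation=cv2.INTER_CUBIC)
a=camera('scene')[:,:,::-1];cv2.imwrite('pics/s3.png',a);b=camera('side')[:,:,::-1];cv2.imwrite('pics/d3.png',b)
cv2.imwrite('pics/m3.png',cv2.hconcat([z(a,176,125,48,60),z(b,158,145,48,60)]))
E
```

```text
mean F [-2.01 -2.04  6.21] sd [0.43 0.48 0.49] pos [0.57189 0.20089 0.14715] 11.05
```

View pics/m3.png

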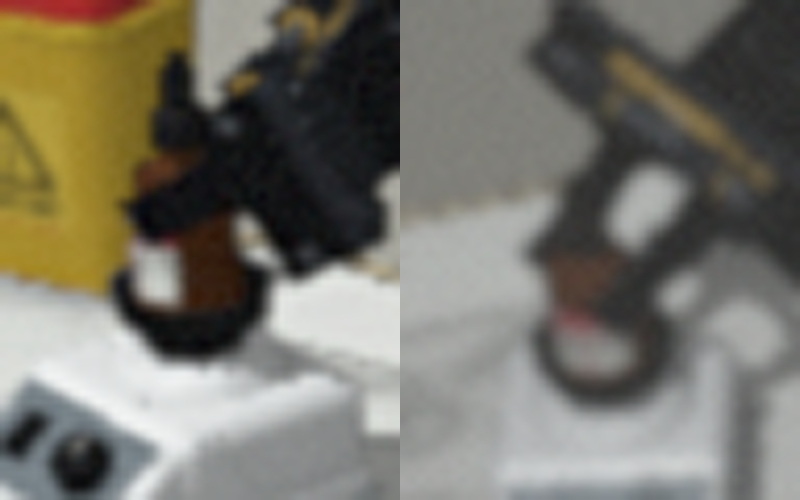

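The bottle sits centred inside the cup rim and upright. Force puts the sinking at about 5.0 mm and position at about 4.5 mm. Camera calls hold the last target, so I'll use them to time the three-second hold.

```bash
sed -i 's/range(8)/range(70)/' av.py; python3 av.py; python3 st.py
python3 - <<'E'
from bench import camera
import cv2
z=lambda im,x,y,ww,h:cv2.resize(im[y:y+h,x:x+ww],(400,500),interpolation=cv2.INTER_CUBIC)
a=camera('scene')[:,:,::-1]
cv2.imwrite('pics/m4.png',cv2.hconcat([z(a,176,125,48,60),z(a,260,155,104,130)]))
E
```

```text
mean F [-1.84 -2.3   6.  ] sd [0.44 0.5  0.48] pos [0.57189 0.2009  0.14715] 14.65
{'time': 14.65, 'joint_positions': [0.1321, 0.69, -0.1375, 1.5009, -0.8364, 1.5147, 0.6921], 'ee_pos': [0.5719, 0.2009, 0.1472], 'eef_rot': [0.4865, 0.7206, 0.277, -0.4091], 'ft_force': [-3.1862, -1.5449, 6.1529], 'width': 0.0429}
bottle axis [ 0.    -0.004  1.   ] t [-0.32   0.797 -0.512] jaw [0.928 0.373 0.001] fix turn to upright [-0.004 -0.     0.   ] base (52mm) [0.5735 0.1971 0.0977]
```

View pics/m4.png

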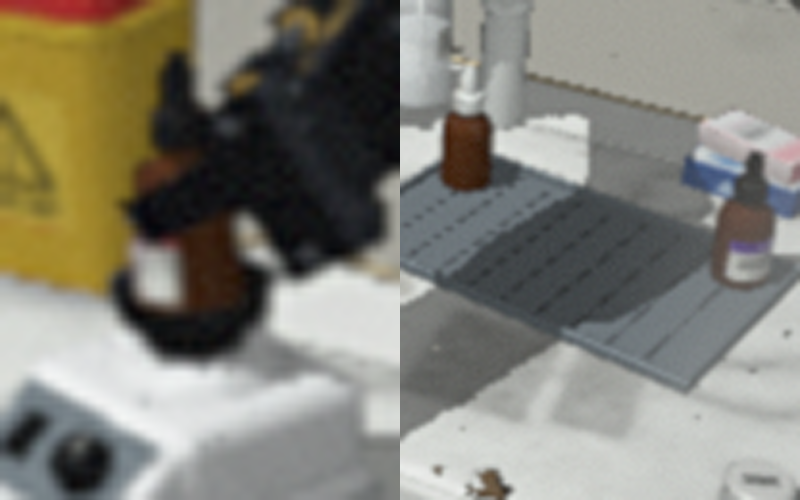

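The bottle is still seated, upright and pressed, and both standing bottles are upright in the tray. It was held steady for over 3.5 s, so I'm handing in.

```bash
python3 -c "
from bench import order; print(order.close_job())"
```

```text
the job is handed in; nothing more can be done
None
```

I picked up the fallen bottle, turned it upright, set it in the mixer cup and pressed the cup down to roughly halfway. I handed in at about 14.7 s of robot time, with the bottle still held and pressed.

- **Press depth:** the force reading (about 6.0–6.2 N, plus roughly 0.8 N for the bottle's weight) gives 4.8–5.0 mm. The tool's travel since contact gives about 4.5 mm. Both are near 5 mm and well short of the 10 mm stop, but I could not read the cup's joint directly.
- **Hold:** it stayed pressed for about 4 s at a steady average position, with a force spread of about 0.5 N.
- **Upright and seated:** the estimated lean is under 0.5°, worked out from the tool's pose and how the bottle was gripped. The last pictures show the base centred inside the cup rim. A sideways force of about 2 N each in x and y remained.
- **Standing bottles:** both still stood upright in the tray in the last picture. I did not measure their positions again after the lift.
- **Checks that disagreed:** automatic outline fitting of the fallen bottle was unreliable, so I used hand-picked image points instead, and its measured length came out right (108.6 mm against 108 mm). Joint limits held the tool tilt for the grasp to about 31°, less than the 45–50° I had planned.

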